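Transfer cleaned vacuum fittings to the assembly board in reverse order

ROBOT

A 6-joint arm with a two-finger parallel gripper is mounted at the origin on the work surface. World frame = base frame: x ahead of the robot, y to its left, z up, the work surface at z = 0. Lengths are in mm, angles in rad, forces in N, time in s.
With the tool pointing down it reaches from about 350 to 775 mm from the base axis. Payload 7.3 kg.
Tool frame: the origin (TCP) lies on the front face of the gripper's body, between the roots of the fingers; the fingertips stand 66 mm ahead of it and the grasp point (between the pads) lies 47 mm ahead of it; y points along the fingers, z is the direction in which the jaws open and shut, and the axes are right-handed (so a half turn about y gives the same grasp; the last joint's range is limited). The gripper opens to 92 mm and grips with 3 to 60 N. Pads are 19 mm wide; open, the fingers measure 130 mm over their backs; the gripper's body (75 mm by 190 mm) begins 47 mm behind the grasp point.
Start: joints at [-1.457, 0.342, 1.524, -0, 1.275, -0.146], TCP at [134.887, -507.389, 292.241] pointing down, gripper open.
Joint ranges: [-2.53, 2.53], [-0.77, 2.02], [0.04, 2.7], [-1, 4.14], [0.28, 2.66], [-3.11, 3.11]. Speed limits (rad/s): [2.57, 2.57, 3.14, 3.14, 3.14, 3.14].

INTERFACE

Orientations are given as a 3x3 rotation matrix whose columns are the frame's x, y, z axes.
In Python, from plant import * gives the robot as it stands. The module is installed in compiled form; this text tells all that it offers. Calls block until the motion is done:
- goto(position, orientation): joint-space move of the TCP to a pose.
- movel(position, rotation=None, rate=150, until_force=None): straight line of the TCP; rotation=None keeps the orientation; rate is the mean speed in mm/s. With until_force (N) it stops when the force on the tool has changed by that much, and returns True; else False.
- set_joints(angles): joint-space move.
- gripper_to(opening, strength=None): opening from 0.0 (shut) to 1.0 (fully open); strength is the grip in N (None keeps the last); returns when the fingers have stopped.
- dwell(seconds).
- solve_ik(position, orientation): joint angles nearest the present ones, or None.
- observe(): the state.
- snapshot(name): name is "scene" or "top"; returns the picture (400x640x3 uint8, blue, green, red); there is no depth.
- get_calibration(name): a dict with "intrinsics" (3x3 intrinsics, pixels), "cam_to_world" (4x4, takes a point from camera to world coordinates). Camera axes: x right, y down, z forward; pixel columns grow to the right and rows downward; lengths in mm; the calibration is good to about 2 mm. A picture is of the moment at which its call begins. get_calibration takes no time and is no camera call.
A pose or a line that the arm cannot do raises IKError and nothing moves.
- finish_job(): hands the job in, once; it reports no verdict.
Trained networks look in the newest picture that a camera, given by its name, has taken for a name from the list of things; names that differ only in an ending like _2 or _b are one class to them, and where a whole thing is asked for, a point or a joint stands for the part that bears it (a point fixed in the world has none). Each returns a list of dicts, best first, with "conf" (0 to 1); they miss things now and then, are a little off and sometimes report something else, mostly with a low value. They report only what shows in the picture. A call takes as long as a camera call. They do not tell look-alikes from the thing itself.
- masks_of(name, camera): "region" (400x640 bool, what is visible of it) and "box" ([centre column, centre row, width, height] in pixels, round what is visible of it).
The state is a dict: "time": time; "joint_positions": joint angles; "joint_vel": joint speeds; "tau": joint torques, N m; "tcp_pos": TCP position; "eef_rot": TCP orientation; "wrist_force": force on the tool from outside, world axes, zero at the start; "torque": the same for the moment, N m; "grip_width": opening from 0.0 (shut) to 1.0 (fully open).
Only numpy, scipy, OpenCV 4.12 (cv2) and the standard library are available. Lean on these libraries where they do the work, as an engineer would, in place of code of your own. Each camera call takes 0.05 s, during which the arm holds its last target.

TASK

Move the four cleaned vacuum fittings from the white drying pegs to the empty plywood peg board in reverse order: the one that now stands farthest left goes on the board's farthest right pin, the next one beside it, and so on, because the column is rebuilt starting from the other end. Leave each one upright, fully down over its own pin, standing still and let go.

Things in the scene. Friction and masses are not known exactly. Their poses are not given: they have to be found in the camera images.
- nipple_mid (a point): Straight vacuum nipple, 100 mm high, about 0.25 kg: 40 mm tube with a 54 mm flange 10 mm thick at each end, no branch. Grip across the top flange or the tube. Steel, stands on a 54 mm flange 10 mm thick, with a 33 mm bore at least 30 mm deep below. Origin: on its axis, 50 mm above its underside (half-way up); z up.
- reducer_mid (a point): Conical reducer, shortest, 80 mm high, 0.2 kg: 40 mm tube narrowing between 30 and 55 mm height to a 28 mm neck; top flange 40 mm across, 10 mm thick, by which to grip it. Steel, stands on a 54 mm flange 10 mm thick, with a 33 mm bore at least 30 mm deep below. Origin: on its axis, 40 mm above its underside (half-way up); z up.
- gauge_mid (a point): Pressure gauge head, 100 mm high, 0.35 kg: closed can 56 mm across from 35 to 100 mm height (grip it here) on a 40 mm neck; on top a 7 mm black connector and brass pins. Steel, stands on a 54 mm flange 10 mm thick, with a 33 mm bore at least 30 mm deep below. Origin: on its axis, 50 mm above its underside (half-way up); z up.
- tee_mid (a point): Tee, 100 mm high, 0.35 kg: like the nipple, plus a branch at half height reaching 50 mm along its own -x, with a 38 mm end flange (top at 69 mm). Grip across the top flange, along its y. Steel, stands on a 54 mm flange 10 mm thick, with a 33 mm bore at least 30 mm deep below. Origin: on its axis, 50 mm above its underside (half-way up); z up.
- peg_nipple: White drying peg on the tray where the straight nipple starts and which marks where it came from: fixed disc 68 mm across, 6 mm thick, with a pin 14 mm across and 22 mm high above the disc. Origin: centre of the disc's underside, 6 mm below the fitting's underside. Axes as the tray's.
- peg_reducer: White drying peg on the tray where the conical reducer starts and which marks where it came from: fixed disc 68 mm across, 6 mm thick, with a pin 14 mm across and 22 mm high above the disc. Origin: centre of the disc's underside, 6 mm below the fitting's underside. Axes as the tray's.
- peg_gauge: White drying peg on the tray where the gauge head starts and which marks where it came from: fixed disc 68 mm across, 6 mm thick, with a pin 14 mm across and 22 mm high above the disc. Origin: centre of the disc's underside, 6 mm below the fitting's underside. Axes as the tray's.
- peg_tee: White drying peg on the tray where the tee starts and which marks where it came from: fixed disc 68 mm across, 6 mm thick, with a pin 14 mm across and 22 mm high above the disc. Origin: centre of the disc's underside, 6 mm below the fitting's underside. Axes as the tray's.
- tray: Fixed aluminium drip tray, 410 mm long (y), 90 mm deep (x), 8 mm thick. Origin: centre of its underside, on the table. y points to the robot's left (turned at most 0.12 rad), x away from the robot. The white pegs stand on it at y = +150, +50, -50 and -150 mm, x = 0. It is the nearer or the farther of the two rows.
- rack: Fixed plywood board, empty, 410 mm long (y), 90 mm deep (x), 20 mm thick. Origin: centre of its underside, on the table. y points to the robot's left (turned at most 0.12 rad), x away from the robot. Four black pins, 14 mm across, 22 mm high above its top, at y = +150, +50, -50, -150 mm, x = 0. Fittings stand on its top, pin inside.
Not all that is in view belongs to the job. Leave any blue look-alike of the part that bears tee_mid alone.

How it is judged (in metres and radians):
At the end, for the whole second after the job is handed in: The order on the board is the mirror image of the order on the drying pegs: the fitting from the tray's place y stands at the board's place -y, its axis within 15 mm of the pin along each board axis, its underside on the board (within 6 mm), upright within 0.1 rad, at rest (under 20 mm/s) (((y of peg_nipple in the frame of tray between 0.12 and 0.18 m and y of nipple_mid in the frame of rack between -0.165 and -0.135 m) or (y of peg_nipple in the frame of tray between 0.02 and 0.08 m and y of nipple_mid in the frame of rack between -0.065 and -0.035 m) or (y of peg_nipple in the frame of tray between -0.08 and -0.02 m and y of nipple_mid in the frame of rack between 0.035 and 0.065 m) or (y of peg_nipple in the frame of tray between -0.18 and -0.12 m and y of nipple_mid in the frame of rack between 0.135 and 0.165 m)) and x of nipple_mid in the frame of rack between -0.015 and 0.015 m and z of nipple_mid in the frame of rack between 0.064 and 0.076 m and angle between each of nipple_mid, reducer_mid, gauge_mid, tee_mid's own z axis and vertical below 0.1 rad and linear speed of each of nipple, reducer, gauge, tee below 0.02 m/s and ((y of peg_reducer in the frame of tray between 0.12 and 0.18 m and y of reducer_mid in the frame of rack between -0.165 and -0.135 m) or (y of peg_reducer in the frame of tray between 0.02 and 0.08 m and y of reducer_mid in the frame of rack between -0.065 and -0.035 m) or (y of peg_reducer in the frame of tray between -0.08 and -0.02 m and y of reducer_mid in the frame of rack between 0.035 and 0.065 m) or (y of peg_reducer in the frame of tray between -0.18 and -0.12 m and y of reducer_mid in the frame of rack between 0.135 and 0.165 m)) and x of reducer_mid in the frame of rack between -0.015 and 0.015 m and z of reducer_mid in the frame of rack between 0.054 and 0.066 m and ((y of peg_gauge in the frame of tray between 0.12 and 0.18 m and y of gauge_mid in the frame of rack between -0.165 and -0.135 m) or (y of peg_gauge in the frame of tray between 0.02 and 0.08 m and y of gauge_mid in the frame of rack between -0.065 and -0.035 m) or (y of peg_gauge in the frame of tray between -0.08 and -0.02 m and y of gauge_mid in the frame of rack between 0.035 and 0.065 m) or (y of peg_gauge in the frame of tray between -0.18 and -0.12 m and y of gauge_mid in the frame of rack between 0.135 and 0.165 m)) and x of gauge_mid in the frame of rack between -0.015 and 0.015 m and z of gauge_mid in the frame of rack between 0.064 and 0.076 m and ((y of peg_tee in the frame of tray between 0.12 and 0.18 m and y of tee_mid in the frame of rack between -0.165 and -0.135 m) or (y of peg_tee in the frame of tray between 0.02 and 0.08 m and y of tee_mid in the frame of rack between -0.065 and -0.035 m) or (y of peg_tee in the frame of tray between -0.08 and -0.02 m and y of tee_mid in the frame of rack between 0.035 and 0.065 m) or (y of peg_tee in the frame of tray between -0.18 and -0.12 m and y of tee_mid in the frame of rack between 0.135 and 0.165 m)) and x of tee_mid in the frame of rack between -0.015 and 0.015 m and z of tee_mid in the frame of rack between 0.064 and 0.076 m); the robot touches nothing.
It also fails if it takes over 99 s, if anything falls off the work surface, if the arm or the gripper's body presses on something with over 40 N, if the wrist force passes 120 N, or if a joint passes its speed limit or range.

## Working session

There is one attempt and no reset: what is moved stays moved. The work goes in short steps, each a Python script; the robot and the scene stay as the last script left them, time stands still between calls to the robot, and variables do not carry over. Pictures are saved under pics/ and viewed, and the job is handed in when it is done.

```bash
mkdir -p pics
python3 - <<'E'
from plant import *
import cv2,numpy as np
for n in("scene","top"):
    im=snapshot(n); cv2.imwrite(f"pics/{n}0.png",im)
    c=get_calibration(n); print(n,np.round(c["intrinsics"],1).tolist(),np.round(c["cam_to_world"],3).tolist())
    for k in("nipple_mid","reducer_mid","gauge_mid","tee_mid","peg_nipple","tray","rack"):
        print(k,[(round(d["conf"],2),np.round(d["box"]).tolist()) for d in masks_of(k,n)][:5])
s=observe();print(s["time"],s["tcp_pos"],np.round(s["eef_rot"],3).tolist(),s["grip_width"])
E
```

```text
scene [[428.9, 0.0, 319.1], [0.0, 428.9, 201.1], [0.0, 0.0, 1.0]] [[-0.393, 0.522, -0.757, 1267.147], [0.92, 0.227, -0.32, 175.549], [0.005, -0.822, -0.569, 580.742], [0.0, 0.0, 0.0, 1.0]]
nipple_mid [(0.58, [445.0, 263.0, 38.0, 62.0])]
reducer_mid [(0.87, [297.0, 216.0, 24.0, 48.0])]
gauge_mid [(0.81, [392.0, 242.0, 29.0, 65.0]), (0.56, [409.0, 207.0, 180.0, 73.0]), (0.49, [386.0, 267.0, 36.0, 17.0])]
tee_mid [(0.96, [243.0, 191.0, 34.0, 52.0]), (0.92, [150.0, 212.0, 38.0, 54.0]), (0.82, [206.0, 230.0, 49.0, 57.0]), (0.68, [340.0, 227.0, 30.0, 56.0])]
peg_nipple [(0.61, [438.0, 286.0, 37.0, 24.0]), (0.39, [339.0, 226.0, 29.0, 56.0]), (0.38, [293.0, 235.0, 31.0, 19.0])]
tray [(0.57, [368.0, 265.0, 213.0, 97.0])]
rack [(0.66, [408.0, 208.0, 184.0, 77.0])]
top [[438.2, 0.0, 322.3], [0.0, 438.2, 199.5], [0.0, 0.0, 1.0]] [[0.017, -0.985, 0.174, 433.839], [-1.0, -0.014, 0.02, -137.538], [-0.017, -0.174, -0.985, 943.282], [0.0, 0.0, 0.0, 1.0]]
nipple_mid [(0.8, [187.0, 164.0, 39.0, 36.0])]
reducer_mid [(0.75, [337.0, 180.0, 23.0, 34.0])]
gauge_mid [(0.81, [237.0, 168.0, 31.0, 38.0]), (0.34, [291.0, 181.0, 31.0, 18.0])]
tee_mid [(0.82, [408.0, 130.0, 38.0, 37.0]), (0.71, [468.0, 133.0, 48.0, 39.0]), (0.55, [286.0, 167.0, 36.0, 44.0])]
peg_nipple [(0.81, [202.0, 174.0, 31.0, 30.0])]
tray [(0.69, [265.0, 179.0, 192.0, 54.0])]
rack [(0.67, [250.0, 274.0, 196.0, 68.0])]
0.8 [ 134.89516233 -507.3962426   292.26152297] [[-0.966, 0.0, 0.257], [-0.257, -0.0, -0.966], [0.0, -1.0, 0.0]] 0.9948329876361879
```

View pics/scene0.png

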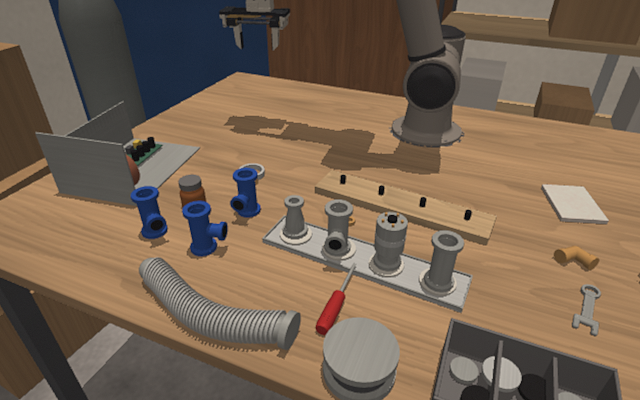

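View pics/top0.png

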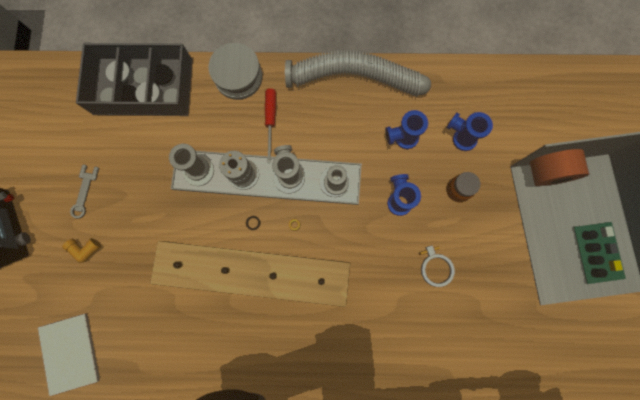

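```bash
cat > h.py <<'E'
from plant import *
import cv2,numpy as np
from scipy.optimize import least_squares
CAL={n:get_calibration(n) for n in("scene","top")}
def proj(n,P):
    c=CAL[n]; T=np.linalg.inv(c["cam_to_world"]); P=np.atleast_2d(P)
    q=(T[:3,:3]@P.T).T+T[:3,3]; q=(c["intrinsics"]@q.T).T
    return q[:,:2]/q[:,2:]
def ray(n,uv,z):
    c=CAL[n]; d=c["cam_to_world"][:3,:3]@np.linalg.inv(c["intrinsics"])@np.r_[uv,1]; o=c["cam_to_world"][:3,3]
    return (o+d*(z-o[2])/d[2])[:2]
def circ(r,z,m=40):
    a=np.linspace(0,2*np.pi,m,endpoint=False); return np.c_[r*np.cos(a),r*np.sin(a),np.full(m,z)]
def model(k,yaw=0):
    H={'nipple':[(27,0),(27,10),(20,10),(20,90),(27,90),(27,100)],'tee':[(27,0),(27,10),(27,90),(27,100)],
       'reducer':[(27,0),(27,10),(20,10),(20,30),(14,55),(14,70),(20,70),(20,80)],
       'gauge':[(27,0),(27,10),(20,10),(20,35),(28,35),(28,100)]}[k]
    parts=[np.vstack([circ(*H[i]),circ(*H[i+1])]) for i in range(len(H)-1)]
    if k=='tee':
        parts=[np.vstack([circ(27,0),circ(27,10)]),np.vstack([circ(20,10),circ(20,90)]),np.vstack([circ(27,90),circ(27,100)])]
        c=circ(19,0); e=lambda r,x:np.c_[np.full(len(c),-x),c[:,0]*r/19,c[:,1]*r/19+50]
        parts+=[np.vstack([e(14,0),e(14,42)]),np.vstack([e(19,42),e(19,50)])]
        R=np.array([[np.cos(yaw),-np.sin(yaw),0],[np.sin(yaw),np.cos(yaw),0],[0,0,1]])
        parts=[p@R.T for p in parts]
    return parts
def sil(n,k,x,y,z0,yaw=0,S=4):
    im=np.zeros((400*S,640*S),np.uint8)
    for p in model(k,yaw):
        h=cv2.convexHull(((proj(n,p+[x,y,z0])+.5)*S).astype(np.int32)); cv2.fillConvexPoly(im,h,1)
    return cv2.resize(im.astype(np.float32),(640,400),interpolation=cv2.INTER_AREA)
E
cat > m.py <<'E'
from h import *
from scipy.optimize import minimize
pk=np.zeros((2,4,2))
g={}
for n in CAL: g[n]=snapshot(n)
# pins
res={}
for n in CAL:
    d=masks_of("rack",n)[0]; m=cv2.morphologyEx(d["region"].astype(np.uint8),cv2.MORPH_CLOSE,np.ones((15,15)))
    b=((g[n].max(2)<60)&(m>0)).astype(np.uint8)
    N,l,st,ce=cv2.connectedComponentsWithStats(b)
    P=[ce[i] for i in range(1,N) if st[i,4]>8]
    res[n]=[ray(n,p,33) for p in P]; print(n,np.round(P,1).tolist(),np.round(res[n],1).tolist())
for k,b in(("nipple",1),("gauge",1),("tee",1),("reducer",1)):
    M={}
    for n in CAL:
        ds=masks_of(k+"_mid",n)
        if k=="tee": # reject blue
            ds=[d for d in ds if (lambda c:c[0]-c[2])(g[n][d["region"]].mean(0).astype(float))<40]
        if ds: M[n]=ds[0]["region"].astype(float); print(k,n,ds[0]["conf"],ds[0]["box"])
    def cost(p,ns=M):
        s=0
        for n in ns:
            a=sil(n,k,p[0],p[1],14,p[2]if k=="tee" else 0); s+=1-np.minimum(a,M[n]).sum()/np.maximum(a,M[n]).sum()
        return s
    v,u=np.nonzero(M["top"]); x0=ray("top",(u.mean(),v.mean()),64)
    y0=[3.14] if k=="tee" else []
    for ns in (list(M),["top"],["scene"]):
        if any(n not in M for n in ns): continue
        p0=np.r_[x0,y0]; sx=np.vstack([p0]+[p0+e for e in np.diag([12,12,.5][:len(p0)])])
        r=minimize(cost,p0,args=(ns,),method="Nelder-Mead",options=dict(initial_simplex=sx,xatol=.1,fatol=1e-4,maxiter=120))
        print(k,ns,np.round(r.x,2),round(r.fun/len(ns),3))
E
python3 m.py
```

```text
scene [[342.5, 178.9], [381.0, 189.9], [422.5, 201.8], [467.3, 214.5]] [[429.3, -117.7], [439.3, -18.3], [449.0, 80.9], [458.4, 179.7]]
top [[177.5, 264.3], [225.2, 269.8]] [[454.1, 177.8], [444.5, 78.4]]
nipple scene 0.87 [444.1, 261.4, 40.9, 61.6]
nipple top 0.6 [187.3, 165.0, 37.8, 39.0]
nipple ['scene', 'top'] [663.1  158.31] 0.05
nipple ['top'] [662.49 157.71] 0.043
nipple ['scene'] [664.39 158.62] 0.048
gauge scene 0.97 [389.9, 241.6, 34.1, 58.5]
gauge top 0.76 [238.3, 168.8, 27.5, 33.6]
gauge ['scene', 'top'] [649.12  56.68] 0.056
gauge ['top'] [648.64  55.52] 0.051
gauge ['scene'] [650.46  57.52] 0.042
tee scene 0.63 [340.9, 227.8, 28.5, 59.2]
tee top 0.97 [285.8, 166.2, 30.1, 44.9]
tee ['scene', 'top'] [648.87 -46.51   3.4 ] 0.073
tee ['top'] [648.61 -47.22   3.41] 0.079
tee ['scene'] [649.85 -45.75   3.49] 0.054
reducer scene 0.73 [297.4, 218.9, 23.0, 46.6]
reducer top 0.83 [336.5, 180.9, 23.3, 31.9]
reducer ['scene', 'top'] [ 635.27 -147.51] 0.085
reducer ['top'] [ 635.26 -147.72] 0.058
reducer ['scene'] [ 636.37 -145.85] 0.093
```

```bash
cat >> h.py <<'E'
FIT={'nipple':((663.1,158.3),(427.2,-118.7),90,1.0),'gauge':((649.3,56.7),(437.2,-19.3),75,1.0),
     'tee':((648.9,-46.6),(447.0,80.0),91,.82),'reducer':((635.5,-147.2),(456.3,178.7),73,.82)}
def Rdown(a):  # jaw opening direction angle a in the xy plane
    z=np.array([np.cos(a),np.sin(a),0]); y=np.array([0,0,-1.]); return np.c_[np.cross(y,z),y,z]
E
python3 - <<'E'
from h import *
for k,(s,d,gh,o) in FIT.items():
    for a in ([1.83,1.83-np.pi] if k=="tee" else [.1,.1+np.pi,1.67,1.67-np.pi]):
        for (p,z) in((s,14),(s,150),(d,150),(d,20)):
            q=solve_ik([*p,z+gh+47],Rdown(a)); print(k,round(a,2),z,None if q is None else np.round(q,2))
E
```

```text
nipple 0.1 14 [0.12 0.75 1.22 0.   1.17 0.02]
nipple 0.1 150 [0.12 0.65 1.03 0.   1.46 0.02]
nipple 0.1 150 [-0.44  0.2   1.74  0.    1.2  -0.54]
nipple 0.1 20 [-0.44  0.37  1.92  0.    0.85 -0.54]
nipple 3.24 14 None
nipple 3.24 150 None
nipple 3.24 150 [-0.44  0.2   1.74 -0.    1.2   2.6 ]
nipple 3.24 20 [-0.44  0.37  1.92 -0.    0.85  2.6 ]
nipple 1.67 14 [ 0.12  0.75  1.22 -0.    1.17 -1.55]
nipple 1.67 150 [ 0.12  0.65  1.03 -0.    1.46 -1.55]
nipple 1.67 150 [-0.44  0.2   1.74 -0.    1.2  -2.11]
nipple 1.67 20 [-0.44  0.37  1.92 -0.    0.85 -2.11]
nipple -1.47 14 [ 0.12  0.75  1.22 -0.    1.17  1.59]
nipple -1.47 150 [ 0.12  0.65  1.03 -0.    1.46  1.59]
nipple -1.47 150 [-0.44  0.2   1.74 -0.    1.2   1.03]
nipple -1.47 20 [-0.44  0.37  1.92 -0.    0.85  1.03]
gauge 0.1 14 [-0.03  0.72  1.34  0.    1.09 -0.13]
gauge 0.1 150 [-0.03  0.59  1.17  0.    1.38 -0.13]
gauge 0.1 150 [-0.22  0.2   1.78  0.    1.16 -0.32]
gauge 0.1 20 [-0.22  0.39  1.95  0.    0.8  -0.32]
gauge 3.24 14 [-0.03  0.72  1.34 -0.    1.09  3.01]
gauge 3.24 150 [-0.03  0.59  1.17 -0.    1.38  3.01]
gauge 3.24 
[... 1085 characters left out ...]
cer 0.1 20 [0.22 0.46 1.82 0.   0.86 0.12]
reducer 3.24 14 [-0.35  0.72  1.34 -0.    1.09  2.7 ]
reducer 3.24 150 [-0.35  0.6   1.17 -0.    1.38  2.7 ]
reducer 3.24 150 [ 0.22  0.3   1.65 -0.    1.19 -3.02]
reducer 3.24 20 [ 0.22  0.46  1.82 -0.    0.86 -3.02]
reducer 1.67 14 [-0.35  0.72  1.34 -0.    1.09 -2.02]
reducer 1.67 150 [-0.35  0.6   1.17 -0.    1.38 -2.02]
reducer 1.67 150 [ 0.22  0.3   1.65 -0.    1.19 -1.45]
reducer 1.67 20 [ 0.22  0.46  1.82 -0.    0.86 -1.45]
reducer -1.47 14 [-0.35  0.72  1.34 -0.    1.09  1.13]
reducer -1.47 150 [-0.35  0.6   1.17 -0.    1.38  1.13]
reducer -1.47 150 [ 0.22  0.3   1.65 -0.    1.19  1.69]
reducer -1.47 20 [ 0.22  0.46  1.82 -0.    0.86  1.69]
```

```bash
cat >> h.py <<'E'
W={'nipple':54,'gauge':56,'tee':54,'reducer':40}
def pick(k,a):
    (s,d,gh,o)=FIT[k]; R=Rdown(a); h=gh+47
    goto([*s,150+h],R); gripper_to(o)
    hit=movel([*s,14+h],rate=150,until_force=12)
    gripper_to(0.0,40); ob=observe(); w=ob["grip_width"]*92
    print(k,"hit",hit,"tcp",np.round(ob["tcp_pos"],1),"width",round(w,1),"t",round(ob["time"],1),"F",np.round(ob["wrist_force"],1))
    return not hit and abs(w-W[k])<6
def lift(k):
    (s,d,gh,o)=FIT[k]; h=gh+47
    movel([*s,45+h],rate=100); movel([*s,155+h],rate=200); ob=observe(); print("lifted width",round(ob["grip_width"]*92,1),"F",np.round(ob["wrist_force"],1))
def place(k,a,dx=0,dy=0):
    (s,d,gh,o)=FIT[k]; R=Rdown(a); h=gh+47; p=np.array(d)+[dx,dy]
    goto([*p,155+h],R); movel([*p,50+h],rate=180)
    c=movel([*p,19+h],rate=40,until_force=10); ob=observe()
    print("contact",c,"underside z",round(ob["tcp_pos"][2]-h,2),"F",np.round(ob["wrist_force"],1),"t",round(ob["time"],1))
    return c,ob["tcp_pos"][2]-h
def release(k):
    (s,d,gh,o)=FIT[k]; p=observe()["tcp_pos"]; gripper_to(min(1,(W[k]+24)/92)); movel([p[0],p[1],155+gh+47],rate=200)
E
python3 - <<'E'
from h import *
k="nipple"
if pick(k,.1):
    lift(k)
    for n in CAL: cv2.imwrite(f"pics/{n}1.png",snapshot(n))
E
python3 -c "
import cv2,numpy as np
a=[cv2.imread(f'pics/{n}1.png') for n in('scene','top')]
cv2.imwrite('pics/c1.png',cv2.resize(np.vstack(a),(480,600)))"
```

```text
nipple hit False tcp [663.2 158.3 151.1] width 52.9 t 6.4 F [0.7 0.4 0.4]
lifted width 53.0 F [-0.2  1.3 -3.5]
```

View pics/c1.png

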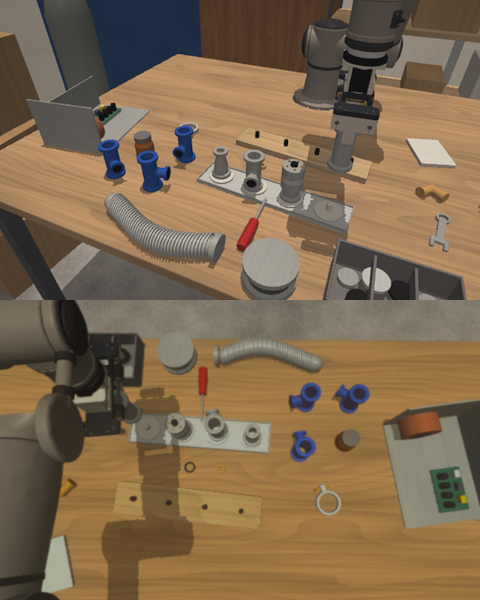

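The nipple is held upright off its peg, which now shows bare at about (325,212) in the scene half. Next I place it.

```bash
python3 - <<'E'
from h import *
k="nipple"
c,z=place(k,.1)
cv2.imwrite("pics/scene2.png",snapshot("scene"))
if z<24: release(k); cv2.imwrite("pics/scene3.png",snapshot("scene")); print(observe()["time"])
E
python3 -c "
import cv2,numpy as np
a=[cv2.imread(f'pics/scene{n}.png') for n in(2,3)]
cv2.imwrite('pics/c2.png',cv2.resize(np.vstack(a),(480,600)))"
```

```text
contact True underside z 19.91 F [0.5 0.2 5.3] t 10.5
12.0167
```

View pics/c2.png

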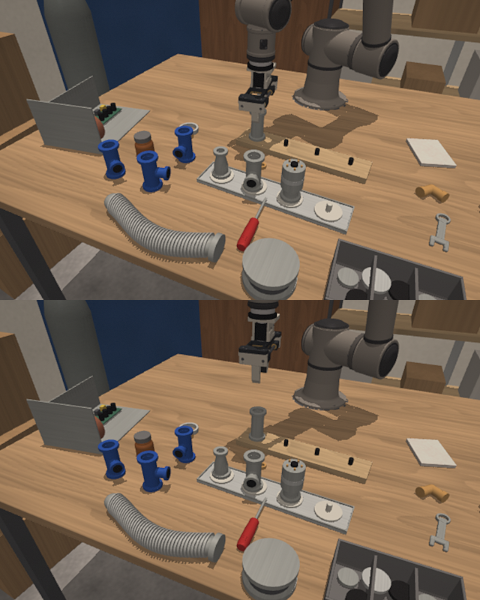

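The nipple stands upright on the board's far right pin (about (257,425) in the lower half). It made contact with its underside at z = 19.9, so it is fully down. Next are the gauge and the tee.

```bash
python3 - <<'E'
from h import *
for k,a in(("gauge",.1),("tee",-1.31)):
    if not pick(k,a): print("STOP"); break
    lift(k)
    c,z=place(k,a)
    if not(c and 17<z<23): print("STOP z"); break
    release(k)
    cv2.imwrite(f"pics/{k}_s.png",snapshot("scene")); print(observe()["time"])
E
python3 -c "
import cv2,numpy as np
a=[cv2.imread(f'pics/{n}_s.png') for n in('gauge','tee')]
cv2.imwrite('pics/c3.png',cv2.resize(np.vstack(a),(480,600)))"
```

```text
gauge hit False tcp [649.4  56.7 136.1] width 55.8 t 15.3 F [-0.   1.   0.5]
lifted width 55.9 F [ 0.7 -0.2 -5.9]
contact True underside z 20.0 F [0.1 0.9 5.5] t 18.8
20.3417
tee hit False tcp [649.2 -46.8 152.5] width 53.4 t 23.6 F [-0.3 -0.8  3.4]
lifted width 53.3 F [-0.9 -0.4 -4.2]
contact True underside z 20.77 F [-2.  -0.3  6.5] t 27.1
28.5833
```

View pics/c3.png

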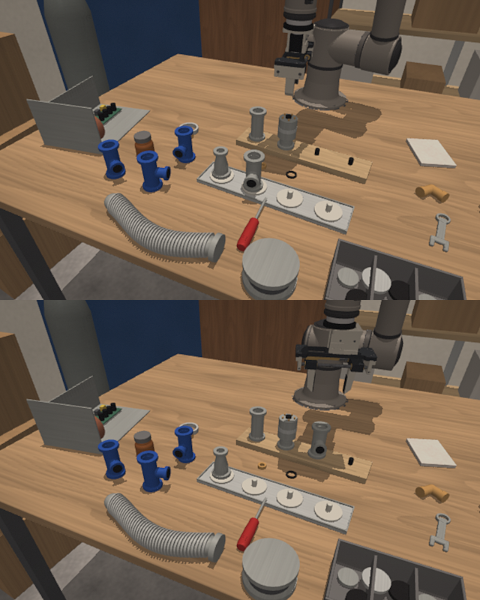

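The gauge (287,430) and tee (320,440) stand upright beside the nipple, leaving one free pin at (350,461). The reducer is next.

```bash
python3 - <<'E'
from h import *
k="reducer";a=.1
if pick(k,a):
    lift(k)
    c,z=place(k,a)
    if c and 17<z<23:
        release(k)
        goto([380,-420,300],Rdown(a))
        for n in CAL: cv2.imwrite(f"pics/{n}_end.png",snapshot(n))
        from scipy.optimize import minimize
        for k,(s,d,_,_) in FIT.items():
            for n in CAL:
                g=cv2.imread(f"pics/{n}_end.png")
                ds=[m for m in masks_of(k+"_mid",n) if (lambda c:c[0]-c[2])(g[m["region"]].mean(0))<40]
                if not ds: print(k,n,"none"); continue
                M=ds[0]["region"].astype(float)
                def cost(p):
                    A=sil(n,k,p[0],p[1],20,3.4); return 1-np.minimum(A,M).sum()/np.maximum(A,M).sum()
                r=minimize(cost,d,method="Nelder-Mead",options=dict(initial_simplex=np.array(d)+[[0,0],[10,0],[0,10]],xatol=.2,fatol=1e-4,maxiter=80))
                print(k,n,np.round(r.x,1),"pin",d,round(r.fun,3))
    print(observe()["time"])
E
python3 -c "
import cv2,numpy as np
a=[cv2.imread(f'pics/{n}_end.png') for n in('scene','top')]
cv2.imwrite('pics/c4.png',cv2.resize(np.vstack(a),(480,600)))"
```

```text
reducer hit False tcp [ 635.6 -147.3  134.1] width 38.6 t 32.2 F [-0.2  0.6  1.1]
lifted width 38.5 F [ 0.9 -0.8 -2.1]
contact True underside z 20.02 F [-0.8 -0.   5.4] t 36.2
nipple scene [ 427.2 -118.1] pin (427.2, -118.7) 0.059
nipple top [ 425.8 -120.3] pin (427.2, -118.7) 0.316
gauge scene [438.7 -17.9] pin (437.2, -19.3) 0.046
gauge top [436.  -21.2] pin (437.2, -19.3) 0.037
tee scene [444.6  80.7] pin (447.0, 80.0) 0.069
tee top [447.  80.] pin (447.0, 80.0) 1.0
reducer scene [456.5 179.4] pin (456.3, 178.7) 0.097
reducer top [454.9 178.7] pin (456.3, 178.7) 0.056
40.3
```

View pics/c4.png

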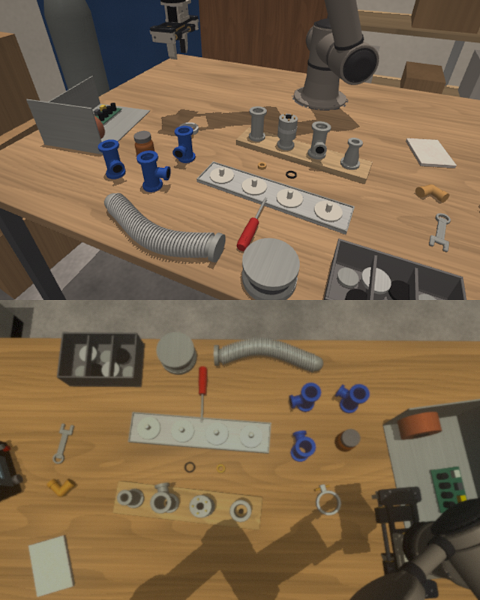

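All four stand upright on their pins: nipple (257,123), gauge (287,132), tee (320,140) and reducer (353,153) in the scene half. All four pegs are empty, so I hand in after a force check.

Run:
```python
from plant import *
o=observe();print(o["wrist_force"],o["torque"],o["time"]);finish_job()
```

```text
[-0.1184557  -0.96923834 -0.17596931] [ 0.02639828 -0.13625744  0.02781653] 40.3
the job is handed in; nothing more can be done
```

I moved all four fittings to the plywood board in mirrored order and handed the job in at 40 s of the allowed 99 s; it returned no verdict. From left to right on the board they now stand reducer, tee, gauge, nipple.

- **Seating:** each fitting touched the board with its underside at z = 19.9 to 20.8 mm, against the board top at 20 mm.
- **Final pictures:** both cameras show all four upright, the drying pegs empty and the blue look-alikes where they were. The arm is clear of everything and the wrist force was under 1 N.
- **Position:** the scene-camera fits put every fitting within about 2.5 mm of its pin in x and in y. The top camera agreed within 2 mm for the gauge and reducer.
- **Checks that failed:** the top-camera fit for the nipple was poor (overlap error 0.32). For the tee it found no overlap with the network's mask (error 1.0). I set both results aside because the scene-camera fit, the contact heights and the pictures agreed.

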